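# Tip the tray of halved potatoes into the sample cutter and shut its lid

## Robot

A 7-joint arm with a two-finger parallel gripper is mounted at the origin on the work surface. World frame = base frame: x ahead of the robot, y to its left, z up, the work surface at z = 0. Lengths are in m, angles in rad, forces in N, time in s.
With the tool pointing down it reaches from about 0.425 to 0.925 m from the base axis. Payload 6.8 kg.
Tool frame: the origin (TCP) lies midway between the tips of the shut fingers; the grasp point (between the pads) lies 19 mm behind it (bot.hold_point_z is the distance from the TCP to the grasp point, in m); z points along the fingers, y is the line along which they close (so a half turn about z gives the same grasp; the last joint's range is limited). The gripper opens to 85 mm and grips with 20 to 120 N. Pads are 22 mm wide; open, the fingers measure 114 mm over their backs; the gripper's body (76 mm by 85 mm) begins 54 mm behind the grasp point. The pads swing forward as they close: fully open they stand 13 mm farther back than shut.
Start: joints at [-1.3, 0.477, 0.022, 1.555, -0.011, 1.109, -0.083], TCP at [0.25, 0.627, 0.231] pointing down, gripper open.
Joint ranges: [-2.96, 2.96], [-0.34, 2.1], [-1.41, 1.46], [0.24, 2.44], [-1.37, 4.51], [0.17, 1.92], [-2.96, 2.96]. Speed limits (rad/s): [2.39, 2.39, 3.14, 3.14, 3.14, 3.14, 3.14].

## Interface

Orientations are given as a unit quaternion [w, x, y, z].
In Python, from station import bot gives the robot as it stands. The module is installed in compiled form; this text tells all that it offers.
- The arm moves only by the tool step_arm, never from a script. Its argument "increments" is a list that holds one entry, the list of rows, each a list of 7 numbers: the opening, from -1 (shut) to 1 (fully open), then the shift along the tool's x, y, z in mm, then the turn, a rotation vector about the tool's x, y, z in degrees. In form: [[[grip, x, y, z, ax, ay, az], ...]]. A call has 1 to 10 rows; each row is the pose to reach, as a shift and turn from the pose commanded when the call began, along the tool's axes at that moment; what a row does not reach only later rows make up. A row lasts 1/12 s, in which the tool goes at most 41.7 mm and 7.16 degrees, less where a joint would pass 70% of its speed; a pose out of reach is approached as far as the arm can. A call with a gripper value outside its range is refused whole. The fingers move at their own pace and stop on an object; "force" is the grip in N (left out, the last holds). Time passes only in rows, so rows that repeat a pose let the fingers close. It gives the time, the measured TCP pose, the force, the opening and the grip force at its end, in the units of the state.
- bot.get_obs(): the state, without advancing time (a new reading comes with each control period).
- bot.read_camera(name): name is "side" or "top" or "wrist"; returns a dict with "image" (400x640x3 uint8, red, green, blue), "camera_matrix" (3x3 intrinsics, pixels), "R" (3x3) and "t" (3): a world point X has camera coordinates R X + t. Camera axes: x right, y down, z forward; pixel columns grow to the right and rows downward; lengths in m; the calibration is good to about 2 mm. A picture is of the moment at which its call begins. There is no depth.
- bot.hand_in(): hands the job in; it is judged then, once.
The state is a dict: "t": time; "q": joint angles; "joint_vel": joint speeds; "joint_torque": joint torques, N m; "eef_pos": TCP position; "tool_rot": TCP orientation; "contact_force": force on the tool from outside, world axes, zero at the start; "torque": the same for the moment, N m; "gripper_width": opening from 0.0 (shut) to 1.0 (fully open); "grasp_force": force on a finger pad.
Only numpy, scipy, OpenCV 4.12 (cv2) and the standard library are available. Lean on these libraries where they do the work, as an engineer would, in place of code of your own. Each camera call takes 0.05 s, during which the arm holds its last target. There are 200 camera calls.

## Task

Load the sample cutter for grinding: pick up the steel tray that holds the four halved potatoes by its upright handle, carry it over the open hopper and tip all four in. Then set the empty tray down flat where it stood, without dropping it, and lower the hopper lid until it is fully shut, without slamming it. Leave the other tray with the jars and everything else on the bench where they are.

Things in the scene. Friction and masses are not known exactly. Their poses are not given: they have to be found in the camera images.
- tray: stainless tray holding the four potato halves, 180 x 140 mm, walls 4 mm thick and 38 mm high, floor 4 mm thick, about 0.36 kg empty. Origin: centre of its underside; x along its 180 mm length, z up. At its -x end stands an upright plate handle 60 mm wide (along y) and 10 mm thick (along x), centred at x = -92 mm, its top 95 mm above the underside
- tray_handle (a point): point to grip on the tray's handle: mid thickness, mid width, 78 mm above the tray's underside, at x = -92 mm of the tray
- potato1: half of a potato, a rigid dome 62 mm across and 38 mm high with a flat cut face, about 75 g (varies, as does friction); starts cut face down in the tray. Origin: centre of the cut face; z points from the cut face to the top of the dome
- potato2: half of a potato, a rigid dome 62 mm across and 38 mm high with a flat cut face, about 75 g (varies, as does friction); starts cut face down in the tray. Origin: centre of the cut face; z points from the cut face to the top of the dome
- potato3: half of a potato, a rigid dome 62 mm across and 38 mm high with a flat cut face, about 75 g (varies, as does friction); starts cut face down in the tray. Origin: centre of the cut face; z points from the cut face to the top of the dome
- potato4: half of a potato, a rigid dome 62 mm across and 38 mm high with a flat cut face, about 75 g (varies, as does friction); starts cut face down in the tray. Origin: centre of the cut face; z points from the cut face to the top of the dome
- hopper_mouth (a point): centre of the open mouth of the cutter's hopper, in the plane of its rim, 130 mm above the bench; axes as the cutter's. The mouth is 210 mm (x) by 200 mm (y) clear; its walls slope in to a chamber 144 x 134 mm whose floor is 100 mm below the rim
- lid_hinge (a point): mid point of the lid's hinge line, 112 mm behind the mouth centre (along +x of the cutter), 131 mm above the bench; the hinge axis is the cutter's y
- lid (a joint): angle of the hopper lid: 0 shut flat on the rim, 1.5 to 1.7 at the start (standing open, about upright), 1.95 at its stop. Stiff hinge: it stays where it is left and moves with 2 to 4 N at its free edge. The lid is a 12 mm thick plate, 210 mm wide, a steel frame round a clear window
- lid_edge (a point): middle of the lid's free edge, mid thickness, 222 mm from the hinge line; the frame is 45 mm broad there. Shut, the lid's underside lies on the rim, its top face 12 mm above the hinge line
- tray_b: the other tray, of the same make, with two screw-capped jars in it; leave it alone. Origin and axes as for the tray
- jar_a: screw-capped jar, 54 mm across, 72 mm high, in the other tray; origin at the centre of its underside
- jar_b: like jar_a
- beaker: white open plastic beaker, 76 mm across, 90 mm high, behind the trays; origin at the centre of its underside
- cylinder: measuring cylinder, foot 64 mm across, 193 mm high, behind the trays; origin at the centre of its underside
- spare_jar: screw-capped jar, 60 mm across, 75 mm high, behind the gap between the trays and the cutter; origin at the centre of its underside
- pen: black marker pen, 140 mm long, 12 mm thick, lying on the record sheets behind the trays; origin at the middle of its underside
- mill: the bench sample cutter, bolted down: white housing 250 mm (x) by 240 mm (y), 130 mm high, hopper in its top, motor sticking out 130 mm on its +y side, lower than the rim. Origin: on the bench under the mouth's centre; x from its front (the robot's side) to its rear, where the lid is hinged; y to the left
Not all that is in view belongs to the job. Leave any orange look-alike of the potato2 alone. Leave any orange look-alike of the potato1 alone.

How it is judged:
On the way, in this order (a step that is already met when the one before it is completed fails the run):
1. the tray is up over the hopper with all four potato halves still in it (x of potato1 in the frame of tray between -0.09 and 0.09 m and y of potato1 in the frame of tray between -0.072 and 0.072 m and z of potato1 in the frame of tray between -0.005 and 0.06 m and x of potato2 in the frame of tray between -0.09 and 0.09 m and y of potato2 in the frame of tray between -0.072 and 0.072 m and z of potato2 in the frame of tray between -0.005 and 0.06 m and x of potato3 in the frame of tray between -0.09 and 0.09 m and y of potato3 in the frame of tray between -0.072 and 0.072 m and z of potato3 in the frame of tray between -0.005 and 0.06 m and x of potato4 in the frame of tray between -0.09 and 0.09 m and y of potato4 in the frame of tray between -0.072 and 0.072 m and z of potato4 in the frame of tray between -0.005 and 0.06 m and horizontal distance between tray and hopper_mouth below 0.2 m and height (world z) of tray above 0.11 m).
2. all four potato halves lie in the hopper, below its rim (x of potato1 in the frame of hopper_mouth between -0.108 and 0.108 m and y of potato1 in the frame of hopper_mouth between -0.103 and 0.103 m and z of potato1 in the frame of hopper_mouth between -0.12 and 0 m and x of potato2 in the frame of hopper_mouth between -0.108 and 0.108 m and y of potato2 in the frame of hopper_mouth between -0.103 and 0.103 m and z of potato2 in the frame of hopper_mouth between -0.12 and 0 m and x of potato3 in the frame of hopper_mouth between -0.108 and 0.108 m and y of potato3 in the frame of hopper_mouth between -0.103 and 0.103 m and z of potato3 in the frame of hopper_mouth between -0.12 and 0 m and x of potato4 in the frame of hopper_mouth between -0.108 and 0.108 m and y of potato4 in the frame of hopper_mouth between -0.103 and 0.103 m and z of potato4 in the frame of hopper_mouth between -0.12 and 0 m), for 0.2 s.
3. the empty tray stands flat on the bench where it was, within 60 mm, let go (distance of tray from where it was at the start of the episode below 0.06 m and angle between tray's own z axis and vertical below 0.1 rad and height (world z) of tray below 0.008 m and linear speed of tray below 0.03 m/s and contact force between the fingers and tray below 0.1 N), for 0.2 s.
4. the lid is shut (value of joint lid below 0.03 rad), for 0.2 s.
At the end, for the whole second after the job is handed in: All four potato halves lie at rest in the hopper below its rim, the empty tray stands flat on the bench within 60 mm of where it was, and the lid is shut (within 0.03 rad) (all of step 2 and linear speed of each of potato1, potato2, potato3, potato4 below 0.05 m/s and distance of tray from where it was at the start of the episode below 0.06 m and angle between tray's own z axis and vertical below 0.1 rad and height (world z) of tray below 0.008 m and linear speed of tray below 0.03 m/s and value of joint lid below 0.03 rad); the robot touches nothing.
It fails at once if the other tray, a jar, the beaker, the measuring cylinder or the pen is moved more than 30 mm (distance of any of tray_b, jar_a, jar_b, beaker, cylinder, spare_jar, pen from where it was at the start of the episode above 0.03 m).
It fails at once if the lid is slammed (over 3 rad/s) (velocity of joint lid below -3 rad/s).
It fails at once if the tray is let go of in the air (more than 10 mm above the bench) (contact force between the fingers and tray below 0.1 N and height (world z) of tray above 0.01 m).
It also fails if it takes over 72 s, if anything falls off the work surface, if the arm or the gripper's body presses on something with over 40 N, if the wrist force passes 120 N, or if a joint passes its speed limit or range.

## Working session

There is one attempt and no reset: what is moved stays moved. The work goes in short steps, Python scripts to look and compute and a tool call to move; the robot and the scene stay as the last step left them, time stands still between calls to the robot, and variables do not carry over. Pictures are saved under pics/ and viewed, at most 10 in all, crops included, and the job is handed in when it is done.

Besides the shell and the picture viewer there is one more tool, called after "Emit:" in YAML: its name, and indented under it one key for each argument. step_arm: Moves the arm, as the interface text tells. Its arguments: {"type":"object","properties":{"increments":{"type":"array"},"force":{"type":"number"}},"required":["increments"]}

```bash
mkdir -p pics
cat > h.py <<'E'
import numpy as np, cv2, json
from scipy.spatial.transform import Rotation as Ro
from station import bot
def snap(n,f):
    c=bot.read_camera(n); cv2.imwrite('pics/'+f+'.png',c['image'][:,:,::-1])
    np.savez('pics/'+f+'.npz',K=c['camera_matrix'],R=c['R'],t=c['t']); return c
def ld(f): d=np.load('pics/'+f+'.npz'); return d['K'],d['R'],d['t']
def ray(f,u,v,z):
    K,R,t=ld(f); d=R.T@np.linalg.inv(K)@[u,v,1]; o=-R.T@t
    return (o+d*(z-o[2])/d[2]).round(4)
def proj(f,X):
    K,R,t=ld(f); p=K@(R@np.array(X)+t); return (p[:2]/p[2]).round(1)
def pose():
    o=bot.get_obs(); q=np.array(o['tool_rot']); return np.array(o['eef_pos']),Ro.from_quat(q[[1,2,3,0]]),o
E
python3 - <<'E'
from h import *
a=snap('top','top0');b=snap('side','side0')
for f in('top0','side0'):
    K,R,t=ld(f);print(f,-R.T@t,R.round(2).tolist(),K[0,0])
p,r,o=pose();print(p,r.as_matrix().round(3))
E
```

```text
top0 [ 0.40500553 -0.0784866   1.25476933] [[0.01, -1.0, -0.01], [-0.99, -0.01, -0.13], [0.13, 0.01, -0.99]] 429.8520674431478
side0 [ 0.35239481 -0.88723819  0.83416671] [[0.98, -0.22, -0.0], [-0.15, -0.64, -0.75], [0.17, 0.73, -0.66]] 483.33707116557787
[0.24946929 0.62664817 0.2304162 ] [[-0.929  0.37  -0.   ]
 [ 0.37   0.929 -0.002]
 [-0.    -0.002 -1.   ]]
```

View pics/top0.png

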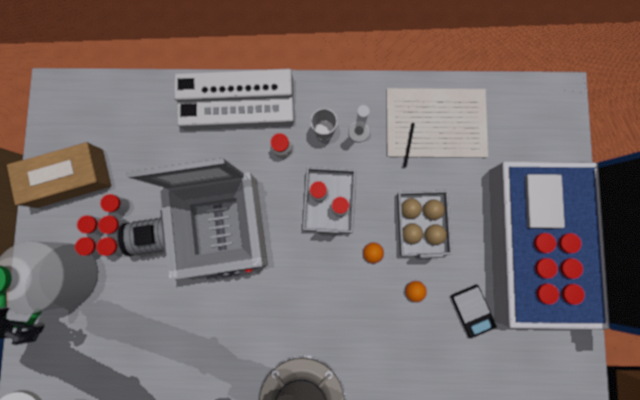

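View pics/side0.png

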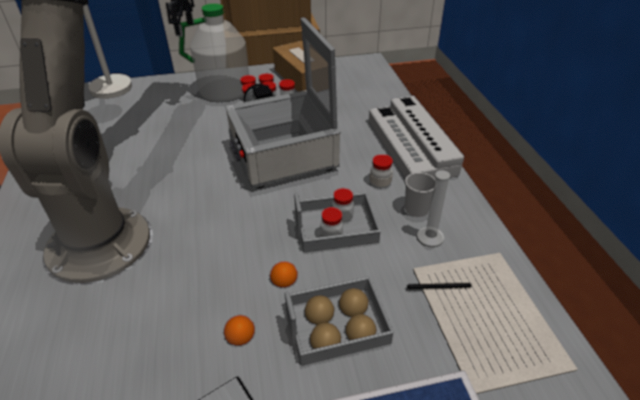

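Top view: the potato tray is at (424,224), with its handle on the robot side near (424,257). The lookalikes are the jar tray at (329,202) and oranges at (373,252) and (415,291). The tray with the four brown domes matches the description. The hopper mouth is near (212,225), with the lid open behind it. I'll check this in one close crop.

Run:
```python
import cv2,numpy as np
a=cv2.imread('pics/top0.png'); s=cv2.imread('pics/side0.png')
A=cv2.resize(a[180:270,385:465],None,fx=5,fy=5,interpolation=2)
B=cv2.resize(a[150:285,120:280],None,fx=3.3333,fy=3.3333,interpolation=2)[:450]
A=np.hstack([A,B[:450,:400]]);cv2.imwrite('pics/c1.png',A);print(A.shape)
B=cv2.resize(s[270:370,280:400],None,fx=4,fy=4,interpolation=2)
C=cv2.resize(s[90:190,225:345],None,fx=4,fy=4,interpolation=2)
C=cv2.resize(s[15:190,220:345],None,fx=2.4,fy=2.4,interpolation=2)
B=np.vstack([B,np.zeros((20,480,3),np.uint8)])
cv2.imwrite('pics/c2.png',np.hstack([B,C[:420]]))
```

```text
(450, 800, 3)
```

View pics/c1.png

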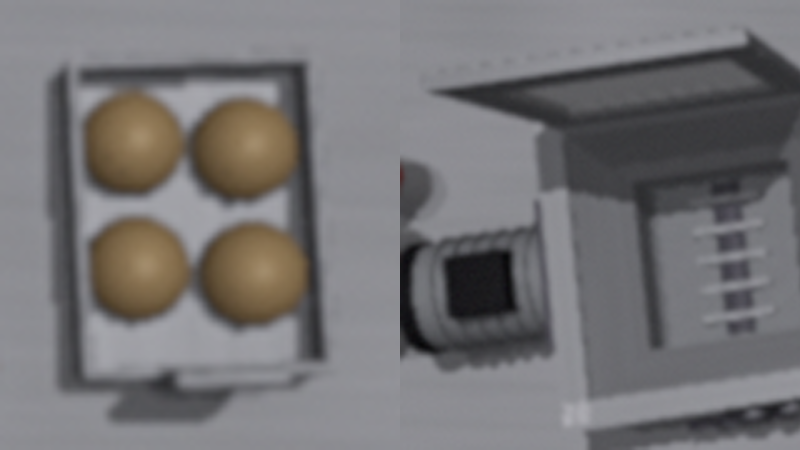

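View pics/c2.png

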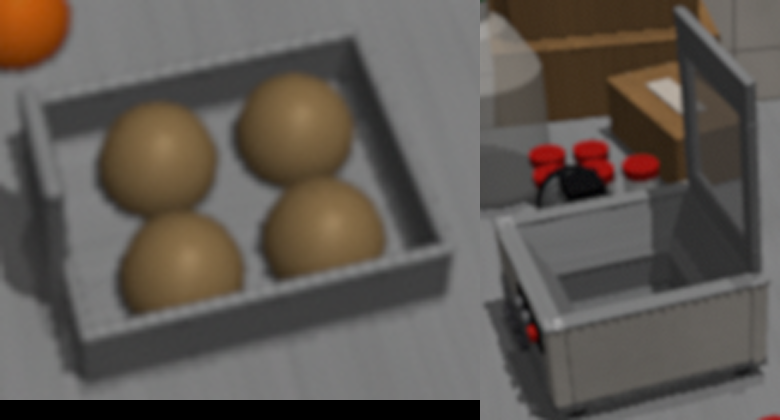

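The crop confirms four brown domes in the tray, with the handle at the robot-side end: handle top centre ≈ (432,256) in top0, tray rim corners ≈ (398.6,193.6), (446,193.2) and (449.5,252). The housing's rim corners are clear in the side crop at (252.5,150.4), (228.3,107.5) and (338.7,133.8).

```bash
cat > fit.py <<'E'
from h import *
from scipy.optimize import least_squares
def fit(pts,x0):
    def P(s,l): c,n=np.cos(s[2]),np.sin(s[2]); return [s[0]+c*l[0]-n*l[1],s[1]+n*l[0]+c*l[1],l[2]]
    f=lambda s:np.concatenate([proj(k,P(s,l))-uv for k,l,uv in pts])
    r=least_squares(f,x0,loss='soft_l1',diff_step=1e-3); print(r.x.round(4),f(r.x).reshape(-1,2).round(1).tolist()); return r.x
E
python3 - <<'E'
from fit import *
T='top0';S='side0'
def s1(x,y):return (280+x/4,270+y/4)
def s2(x,y):return (220+(x-480)/2.4,15+y/2.4)
tr=fit([(T,[.09,.07,.038],(398.6,193.6)),(T,[.09,-.07,.038],(446,193.2)),(T,[-.09,-.07,.038],(449.5,252)),(T,[-.092,0,.095],(432.4,255.8)),
(S,[.09,.07,.038],s1(352,38)),(S,[.09,-.07,.038],s1(448,250)),(S,[-.09,-.07,.038],s1(85,342)),(S,[-.092,.03,.095],s1(30,92)),(S,[-.092,-.03,.095],s1(55,195))],[.6,-.3,0])
m=fit([(S,[-.125,-.12,.13],s2(558,325)),(S,[-.125,.12,.13],s2(500,222)),(S,[.125,-.12,.13],s2(765,285)),
(T,[-.125,.12,.13],(175,279)),(T,[-.125,-.12,.13],(265,266)),(T,[.125,-.12,.13],(253,177)),(T,[.125,.12,.13],(161.5,189))],[.6,.2,0])
for n,s in(('handle',tr),):
    print(s[:2]+np.array([np.cos(s[2]),np.sin(s[2])])*-.092)
# lid free edge side view: near top (750,85) far top(678,10)
c,n=np.cos(m[2]),np.sin(m[2])
from scipy.optimize import least_squares
for th in(1.5,1.6,1.7):
    for y in(-.105,.105):
        l=np.array([.112-.222*np.cos(th),y,.131+.222*np.sin(th)]);print(th,y,proj(S,[m[0]+c*l[0]-n*l[1],m[1]+n*l[0]+c*l[1],l[2]]))
print(s2(750,85),s2(678,10))
for nm,(u,v,z) in dict(spare=(279,142,.075),beaker=(324,124,.09),cyl=(363,111,.19),jar1=(318,190,.076),jar2=(340,206,.076),trb1=(308,171,.038),trb2=(353,232,.038)).items():print(nm,ray(T,u,v,z))
E
```

```text
[ 0.4962 -0.3433  0.    ] [[1.5, -3.2], [3.2, -2.3], [1.2, 2.4], [-2.0, -0.9], [3.1, -1.2], [0.5, 2.6], [-2.8, -1.1], [-0.7, -1.0], [-1.6, -0.6]]
[0.4806 0.2373 0.    ] [[-13.7, 0.2], [3.0, -5.1], [-2.2, 4.1], [-12.3, -8.2], [-9.7, 5.9], [5.4, -0.4], [6.8, -13.3]]
[ 0.40416069 -0.34330727]
1.5 -0.105 [323.9  54.5]
1.5 0.105 [306.3  20.1]
1.6 -0.105 [333.3  53.4]
1.6 0.105 [314.7  19.2]
1.7 -0.105 [342.7  53.1]
1.7 0.105 [322.9  19.1]
(332.5, 50.41666666666667) (302.5, 19.166666666666668)
spare [0.7148 0.072  0.075 ]
beaker [ 0.7636 -0.0544  0.09  ]
cyl [ 0.7682 -0.156   0.19  ]
jar1 [ 0.5791 -0.0399  0.076 ]
jar2 [ 0.5352 -0.1012  0.076 ]
trb1 [ 0.6397 -0.0091  0.038 ]
trb2 [ 0.4659 -0.1393  0.038 ]
```

```bash
sed -i 's/return (p\[:2\]\/p\[2\]).round(1)/return p[:2]\/p[2]/' h.py; sed -i "s/,diff_step=1e-3//" fit.py
python3 - <<'E'
from fit import *
T='top0';S='side0'
def s1(x,y):return (280+x/4,270+y/4)
def s2(x,y):return (220+(x-480)/2.4,15+y/2.4)
tr=fit([(T,[.09,.07,.038],(398.6,193.6)),(T,[.09,-.07,.038],(446,193.2)),(T,[-.09,-.07,.038],(449.5,252)),(T,[-.092,0,.095],(432.4,255.8)),
(S,[.09,.07,.038],s1(352,38)),(S,[.09,-.07,.038],s1(448,250)),(S,[-.09,-.07,.038],s1(85,342)),(S,[-.092,.03,.095],s1(30,92)),(S,[-.092,-.03,.095],s1(55,195))],[.6,-.3,.05])
m=fit([(S,[-.125,-.12,.13],s2(558,325)),(S,[-.125,.12,.13],s2(500,222)),(S,[.125,-.12,.13],s2(765,285)),
(T,[-.125,.12,.13],(175,279)),(T,[-.125,-.12,.13],(265,266)),(T,[.125,-.12,.13],(253,177)),(T,[.125,.12,.13],(161.5,189))],[.6,.2,.05])
print('handle',tr[:2]+np.array([np.cos(tr[2]),np.sin(tr[2])])*-.092)
c,n=np.cos(m[2]),np.sin(m[2])
for th in(1.5,1.6,1.7):
    for y in(-.105,.105):
        l=np.array([.112-.222*np.cos(th),y,.131+.222*np.sin(th)]);X=[m[0]+c*l[0]-n*l[1],m[1]+n*l[0]+c*l[1],l[2]];print(th,y,proj(S,X).round(1),proj(T,X).round(1))
E
```

```text
[ 0.4956 -0.3418  0.0493] [[-0.6, -1.8], [1.0, -3.3], [2.2, 1.4], [-0.9, -0.7], [0.4, -3.0], [0.9, -0.3], [-0.8, -0.1], [-1.4, 0.4], [-0.7, 0.6]]
[0.4755 0.2318 0.1644] [[-6.2, 5.0], [-4.5, 0.8], [1.1, -0.1], [-2.2, 1.0], [-0.1, -0.3], [-0.7, -5.3], [1.2, -3.6]]
handle [ 0.40373958 -0.34633321]
1.5 -0.105 [327.4  51.9] [228.2 166.2]
1.5 0.105 [296.8  19.6] [130.6 181.1]
1.6 -0.105 [336.2  50.1] [226.9 156.2]
1.6 0.105 [304.8  18.2] [129.5 170.9]
1.7 -0.105 [344.9  49.3] [225.8 146.4]
1.7 0.105 [312.7  17.6] [128.9 161.1]
```

Run:
```python
from h import *
from scipy.optimize import least_squares
T='top0';S='side0'
def s2(x,y):return (220+(x-480)/2.4,15+y/2.4)
pts=[(S,-1,-1,s2(558,325)),(S,-1,1,s2(500,222)),(S,1,-1,s2(765,285)),(T,-1,1,(175,279)),(T,-1,-1,(265,266)),(T,1,-1,(253,177)),(T,1,1,(161.5,189))]
lid=[(-.105,S,(332.5,50.4)),(.105,S,(302.5,19.2)),(-.105,T,(225,159.6)),(.105,T,(129.6,177))]
def f(s):
    c,n=np.cos(s[2]),np.sin(s[2]);W=lambda x,y,z:[s[0]+c*x-n*y,s[1]+n*x+c*y,z]
    a=[proj(k,W(i*s[3],j*s[4],.13))-uv for k,i,j,uv in pts]
    a+=[proj(k,W(.112-.222*np.cos(s[5]),y,.131+.222*np.sin(s[5])))-uv for y,k,uv in lid]
    return np.concatenate(a)
r=least_squares(f,[.48,.23,.16,.12,.12,1.57],loss='soft_l1');print(r.x.round(4),f(r.x).reshape(-1,2).round(1).tolist())
```

```text
[0.4762 0.2319 0.1806 0.1163 0.1204 1.5537] [[-1.4, 4.4], [-1.8, 0.5], [-1.3, 0.1], [-1.9, -2.0], [0.2, -4.9], [-0.9, -3.0], [0.8, 0.2], [0.3, -0.1], [-2.0, -0.6], [1.5, 0.2], [-0.4, -0.8]]
```

```bash
cat >> h.py <<'E'
def Rt(yaw,tilt=0,twist=0):
    """tool frame: y along tray x (az yaw deg), z = -tray z; tilt: tray +x end down by deg"""
    Rw=Ro.from_euler('z',yaw,degrees=True)*Ro.from_euler('y',tilt,degrees=True)
    M=Rw.as_matrix(); return Ro.from_matrix(np.c_[-M[:,1],-M[:,0],-M[:,2]] if FL else np.c_[M[:,1],M[:,0],-M[:,2]])
FL=False
def rows(*tg,base=None):
    p,r,o=base or pose()
    for P,R in tg:
        s=r.inv().apply(np.array(P)-p)*1000; a=(r.inv()*R).as_rotvec(degrees=True)
        print([*s.round(0).tolist(),*a.round(1).tolist()])
E
python3 - <<'E'
from h import *
rows(([.40,.23,.25],Rt(30)),([.46,-.05,.25],Rt(3)),([.404,-.346,.2],Rt(3)))
E
```

```text
[-287.0, -313.0, -19.0, -0.1, 0.0, 38.3]
[-446.0, -551.0, -19.0, -0.1, 0.1, 65.3]
[-503.0, -846.0, 32.0, -0.1, 0.1, 65.3]
```

Emit:
step_arm:
  increments:
    - [[1,-28,-31,-5,0,0,5],[1,-57,-62,-10,0,0,10],[1,-86,-94,-19,0,0,14],[1,-115,-125,-19,0,0,18],[1,-143,-156,-19,0,0,22],[1,-172,-188,-19,0,0,26],[1,-201,-219,-19,0,0,30],[1,-230,-250,-19,0,0,34],[1,-258,-281,-19,0,0,38],[1,-287,-313,-19,0,0,38]]

```text
t: 0.93
eef_pos: [0.3973, 0.2369, 0.2502]
tool_rot: [-0.0, 0.499, 0.866, -0.0]
contact_force: [0.6, 0.6, -0.2]
gripper_width: 0.996
grasp_force: 0.0
```

Run:
```python
from h import *
p,r,o=pose();print(p.round(3),np.round(o['q'],3),r.as_matrix().round(2).tolist())
rows(([.46,-.05,.25],Rt(3)),([.404,-.346,.2],Rt(3)))
```

```text
[0.397 0.237 0.25 ] [-0.953  0.096  0.303  2.037 -0.034  1.013 -0.108] [[-0.5, 0.87, -0.0], [0.87, 0.5, 0.0], [0.0, -0.0, -1.0]]
[-280.0, -90.0, 0.0, -0.0, -0.0, 27.1]
[-508.0, -286.0, 50.0, -0.0, -0.0, 27.1]
```

Emit:
step_arm:
  increments:
    - [[1,-36,-6,0,0,0,5],[1,-72,-14,0,0,0,9],[1,-108,-24,0,0,0,13],[1,-144,-34,0,0,0,17],[1,-180,-46,0,0,0,21],[1,-216,-60,0,0,0,24],[1,-250,-74,0,0,0,27],[1,-280,-90,0,0,0,27],[1,-308,-115,0,0,0,27],[1,-336,-140,0,0,0,27]]

```text
t: 1.77
eef_pos: [0.4454, -0.1233, 0.2502]
tool_rot: [-0.0, 0.686, 0.727, -0.0]
contact_force: [1.2, 0.6, 0.3]
gripper_width: 1.002
grasp_force: 0.0
```

Run:
```python
from h import *
p,r,o=pose();print(p.round(3),np.round(o['q'],3))
rows(([.404,-.346,.2],Rt(3)))
```

```text
[ 0.445 -0.123  0.25 ] [-0.484  0.098  0.675  2.055 -0.072  1.011  0.284]
[-220.0, -54.0, 50.0, -0.0, 0.0, 0.3]
```

Emit:
step_arm:
  increments:
    - [[1,-37,-9,8,0,0,0],[1,-74,-18,17,0,0,0],[1,-110,-27,25,0,0,0],[1,-147,-36,34,0,0,0],[1,-184,-45,42,0,0,0],[1,-220,-54,50,0,0,0],[1,-220,-54,50,0,0,0],[1,-220,-54,50,0,0,0]]

```text
t: 2.43
eef_pos: [0.4026, -0.3465, 0.1996]
tool_rot: [-0.001, 0.688, 0.725, -0.001]
contact_force: [-0.3, 0.8, 0.5]
gripper_width: 1.004
grasp_force: 0.0
```

Run:
```python
from h import *
snap('wrist','w1')
p,r,o=pose();print(p.round(3),np.round(o['q'],3))
tr=[.4956,-.3418,.0493]
c,n=np.cos(tr[2]),np.sin(tr[2])
for l in([.09,.07,.038],[.09,-.07,.038],[-.092,.03,.095],[-.092,-.03,.095]): print(l,proj('w1',[tr[0]+c*l[0]-n*l[1],tr[1]+n*l[0]+c*l[1],l[2]]).round(1))
```

```text
[ 0.404 -0.345  0.2  ] [-0.023  0.341  0.761  1.969 -0.288  0.943  0.937]
[0.09, 0.07, 0.038] [507.7 112.3]
[0.09, -0.07, 0.038] [483.7 245.1]
[-0.092, 0.03, 0.095] [318.4 164. ]
[-0.092, -0.03, 0.095] [318.1 231.5]
```

View pics/w1.png

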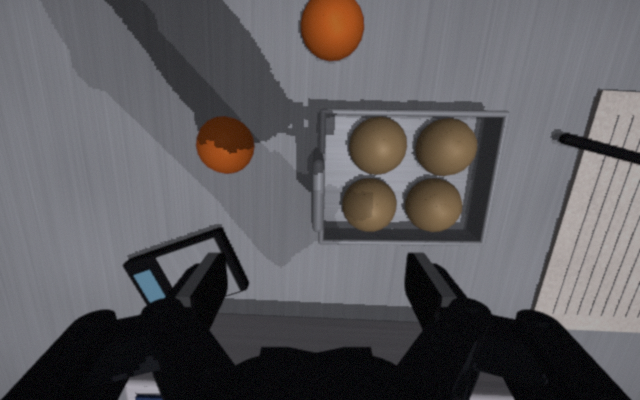

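The wrist view shows the handle top at (319,162)–(319,232), where the fit predicted it. I'm descending to grip it.

Emit:
step_arm:
  increments:
    - [[1,-1,0,30,0,0,0],[1,-1,0,60,0,0,0],[1,-1,0,90,0,0,0],[1,-1,0,115,0,0,0],[1,-1,0,135,0,0,0],[1,-1,0,147,0,0,0],[1,-1,0,147,0,0,0],[1,-1,0,147,0,0,0]]

```text
t: 3.15
eef_pos: [0.4052, -0.3445, 0.0536]
tool_rot: [-0.0, 0.686, 0.728, 0.0]
contact_force: [-0.1, 0.1, -0.3]
gripper_width: 0.999
grasp_force: 0.0
```

Emit:
step_arm:
  increments:
    - [[-1,0,0,0,0,0,0],[-1,0,0,0,0,0,0],[-1,0,0,0,0,0,0],[-1,0,0,0,0,0,0],[-1,0,0,0,0,0,0],[-1,0,0,0,0,0,0],[-1,0,0,0,0,0,0],[-1,0,0,0,0,0,0],[-1,0,0,0,0,0,0],[-1,0,0,0,0,0,0]]
  force: 110

```text
t: 3.98
eef_pos: [0.4047, -0.3458, 0.0537]
tool_rot: [0.0, 0.687, 0.727, 0.0]
contact_force: [-1.6, -0.0, 6.7]
gripper_width: 0.097
grasp_force: 108.3
```

Emit:
step_arm:
  increments:
    - [[-1,0,0,-8,0,0,0],[-1,0,0,-20,0,0,0],[-1,0,0,-38,0,0,0],[-1,0,0,-60,0,0,0],[-1,0,0,-85,0,0,0],[-1,0,0,-110,0,0,0],[-1,0,0,-135,0,0,0],[-1,0,0,-155,0,0,0],[-1,0,0,-170,0,0,0],[-1,0,0,-176,0,0,0]]

```text
t: 4.82
eef_pos: [0.4045, -0.3458, 0.2315]
tool_rot: [0.001, 0.687, 0.727, 0.0]
contact_force: [-0.2, -0.9, -5.8]
gripper_width: 0.104
grasp_force: 107.7
```

Run:
```python
from h import *
p,r,o=pose();print(p.round(3),np.round(o['q'],3),o['contact_force'],o['torque'],r.as_matrix().round(3).tolist())
snap('wrist','w2')
```

```text
[ 0.405 -0.346  0.232] [-0.056  0.3    0.795  1.936 -0.253  1.005  0.911] [-0.23350732 -0.89270393 -5.77858803] [-0.03185004  0.49465938  0.02884403] [[-0.057, 0.998, 0.002], [0.998, 0.057, -0.001], [-0.001, 0.002, -1.0]]
```

View pics/w2.png

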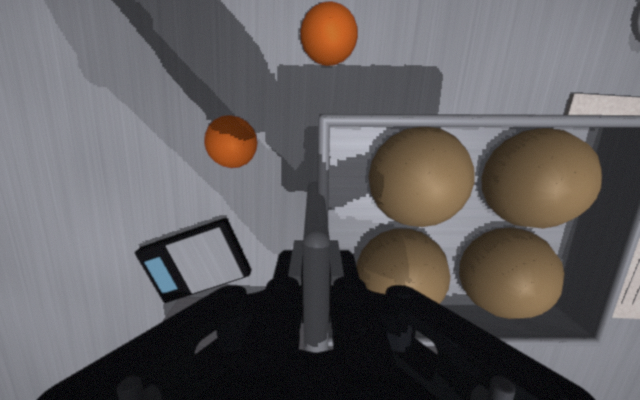

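The tray is lifted level with all four domes in it. Next I'll identify the kinematics to pick a feasible pour direction.

```bash
cat > kin.py <<'E'
from h import *
from scipy.optimize import least_squares
import itertools
D=[([-1.3,.477,.022,1.555,-.011,1.109,-.083],[.2495,.6266,.2304],[[-.929,.37,0],[.37,.929,-.002],[0,-.002,-1]]),
([-.953,.096,.303,2.037,-.034,1.013,-.108],[.397,.237,.25],[[-.5,.87,0],[.87,.5,0],[0,0,-1]]),
([-.484,.098,.675,2.055,-.072,1.011,.284],[.445,-.123,.25],None),
([-.023,.341,.761,1.969,-.288,.943,.937],[.404,-.345,.2],None),
([-.056,.3,.795,1.936,-.253,1.005,.911],[.405,-.346,.232],[[-.057,.998,.002],[.998,.057,-.001],[-.001,.002,-1]])]
def fk(q,s,v,joints=False):
    R=Ro.identity();p=np.zeros(3);J=[]
    for i in range(7):
        ax='zyzyzyz'[i]; R=R*Ro.from_euler(ax,s[i]*q[i]+(v[0] if i==0 else v[1] if i==6 else 0)); p=p+R.apply([v[9+i],0,v[2+i]]); J.append(p)
    return (p,R,J) if joints else (p,R)
def mk(x): # v layout: c1,c7,d1..d7,a1..a7
    v=np.zeros(16); v[0],v[1]=x[0],x[1]; v[2],v[4],v[6],v[8]=x[2:6]; v[12],v[14]=x[6],x[7]; return v
def res(x,s):
    e=[]
    for q,p,M in D:
        P,R=fk(q,s,mk(x)); e+=list(P-p)
        if M is not None: e+=list(.3*(R.as_matrix()-np.array(M)).ravel())
        else: e+=list(.3*(R.as_matrix()[:,2]-[0,0,-1]))
    return np.array(e)
LO=[-2.96,-.34,-1.41,.24,-1.37,.17,-2.96];HI=[2.96,2.1,1.46,2.44,4.51,1.92,2.96]
E
python3 - <<'E'
from kin import *
out=[]
for z in itertools.product((1,-1),repeat=3):
    s=[-1,1,z[0],1,z[1],1,z[2]]
    for c in(0,1.57,3.14,-1.57):
        r=least_squares(res,[0,c,.35,.4,.4,.25,0,0],args=(s,)); out.append((r.cost,s,r.x))
out.sort(key=lambda t:t[0])
for o in out[:4]:print(o[0],o[1],o[2].round(3).tolist())
np.savez('kin.npz',s=out[0][1],x=out[0][2])
print(np.abs(res(out[0][2],out[0][1])).max())
E
```

```text
0.00016739889595357034 [-1, 1, -1, 1, -1, 1, -1] [-0.107, -4.818, 0.944, 0.523, 0.378, 1.042, -0.036, -0.079]
0.00016739889595359015 [-1, 1, -1, 1, -1, 1, -1] [-0.107, 1.465, 0.944, 0.523, 0.378, 1.042, -0.036, -0.079]
0.000167398895953624 [-1, 1, -1, 1, -1, 1, -1] [-0.107, 1.465, 0.944, 0.523, 0.378, 1.042, -0.036, -0.079]
0.00016739889595368513 [-1, 1, -1, 1, -1, 1, -1] [-0.107, 1.465, 0.944, 0.523, 0.378, 1.042, -0.036, -0.079]
0.012237740266073716
```

Emit:
step_arm:
  increments:
    - [[-1,0,0,-10,2,0,0],[-1,0,0,-20,4,0,0],[-1,0,0,-30,7,0,0],[-1,0,0,-40,10,0,0],[-1,0,0,-40,12,0,0],[-1,0,0,-40,12,0,0],[-1,0,0,-40,12,0,0]]

```text
t: 5.45
eef_pos: [0.4044, -0.3446, 0.2679]
tool_rot: [-0.073, 0.682, 0.723, -0.076]
contact_force: [-0.2, 0.5, -6.0]
gripper_width: 0.102
grasp_force: 108.1
```

```bash
cat >> kin.py <<'E'
D+=[(d['q'],d['p'],d['M']) for d in json.load(open('D.json'))] if __import__('os').path.exists('D.json') else []
def addD():
    p,r,o=pose(); L=json.load(open('D.json')) if __import__('os').path.exists('D.json') else []
    L.append(dict(q=list(map(float,o['q'])),p=p.tolist(),M=r.as_matrix().tolist())); json.dump(L,open('D.json','w')); D.append((L[-1]['q'],L[-1]['p'],L[-1]['M']))
def refit():
    s=[-1,1,-1,1,-1,1,-1]
    r=least_squares(res,[-.1,1.46,.36,.42,.4,.4,0,0],args=(s,)); print(r.cost,r.x.round(3).tolist()); 
    print(res(r.x,s)[-12:-9].round(4)); np.savez('kin.npz',s=s,x=r.x)
E
python3 - <<'E'
from kin import *
addD(); refit(); print(D[-1])
E
```

```text
0.0002908278438489151 [-0.106, 1.467, 0.248, 0.518, 0.472, 0.287, -0.031, -0.003]
[-0.0003  0.0038 -0.0047]
([-0.10925362076951932, 0.38023144481773075, 0.8234369084484404, 1.7883594218871999, -0.13937199165653077, 1.2489593483894519, 0.8120087117837071], [0.4043971450255767, -0.3446093081194656, 0.2679158986332075], [[-0.058186930469744436, 0.9761583861865089, -0.2091150071139318], [0.9983050769972937, 0.05713102412208759, -0.01109140767391785], [0.0011199839002082324, -0.20940594824529712, -0.9778281518117339]])
```

```bash
cat > sim.py <<'E'
from kin import *
k=np.load('kin.npz');S=k['s'];V=mk(k['x']);LO=np.array(LO);HI=np.array(HI)
MC=np.array([.476,.232])
def tcp(org,yaw,tilt,loc=(-.092,0,.0537)):
    M=Rt(yaw,tilt).as_matrix(); return np.array(org)+M@np.array([loc[1],loc[0],-loc[2]])
def follow(q,path):
    mrg=[]
    for P,R in path:
        for _ in range(6):
            p,r=fk(q,S,V); e=np.r_[P-p,(R*r.inv()).as_rotvec()]
            J=np.zeros((6,7))
            for i in range(7):
                d=q.copy();d[i]+=1e-5;pp,rr=fk(d,S,V);J[:,i]=np.r_[pp-p,(rr*r.inv()).as_rotvec()]/1e-5
            q=np.clip(q+np.clip(J.T@np.linalg.solve(J@J.T+1e-4*np.eye(6),e),-.2,.2),LO,HI)
        p,r=fk(q,S,V); mrg.append((np.linalg.norm(P-p),np.degrees((R*r.inv()).magnitude()),np.minimum(q-LO,HI-q).min(),np.minimum(q-LO,HI-q).argmin()+1))
    return q,mrg
def lippos(az,tilt,lipd,lipz):
    """TCP such that tray lip top sits lipd along d from mouth centre at height lipz"""
    d=np.array([np.cos(np.radians(az)),np.sin(np.radians(az))])
    L=np.r_[MC+d*lipd,lipz]; M=Rt(az,tilt).as_matrix()
    org=L-M@np.array([0,.09,-.038]); return tcp(org,az,tilt)
E
python3 - <<'E'
from sim import *
p,r,o=pose();q0=np.array(o['q'])
def lerp(a,b,n):return [a+(b-a)*(i+1)/n for i in range(n)]
for az in(45,60,75,90,100,110,130,-45,-60,-75,-90,-110):
    d=np.array([np.cos(np.radians(az)),np.sin(np.radians(az))])
    A=p;way=np.array([.42,-.15,.32]);B=np.r_[MC-d*.2,.27]
    path=[(x,Rt(3)) for x in lerp(A,way,6)]
    path+=[(x,Rt(3+(az-3)*(i+1)/14)) for i,x in enumerate(lerp(way,B,14))]
    q1,m1=follow(q0,path)
    C=[(lippos(az,t,-.04+.0*t,.17+ (0.0)),Rt(az,t)) for t in np.arange(0,116,5)]
    q2,m2=follow(q1,C)
    f=lambda m:(round(max(x[0] for x in m)*1e3),round(max(x[1] for x in m)),[round(float(min(x[2] for x in m)),2)],m[np.argmin([x[2] for x in m])][3])
    ok=[t for t,x in zip(np.arange(0,116,5),m2) if x[0]<.005 and x[1]<2]
    print(az,f(m1),f(m2),max(ok,default=None),q2.round(2),[j.round(2).tolist() for j in fk(q2,S,V,True)[2][3:6:2]])
E
```

```text
45 (0, 0, [0.16], np.int64(2)) (109, 22, [0.0], np.int64(6)) 55 [-1.22  1.64  1.46  1.18  0.46  1.92  1.77] [[0.23, 0.5, 0.21], [0.7, 0.46, 0.15]]
60 (0, 0, [0.23], np.int64(2)) (54, 11, [0.0], np.int64(6)) 60 [-1.37  1.59  1.46  1.3   0.45  1.92  1.61] [[0.16, 0.52, 0.24], [0.63, 0.5, 0.19]]
75 (0, 0, [0.31], np.int64(2)) (25, 5, [0.0], np.int64(6)) 70 [-1.46  1.36  1.18  1.43  0.63  1.92  1.25] [[0.11, 0.52, 0.37], [0.56, 0.53, 0.21]]
90 (0, 0, [0.33], np.int64(2)) (11, 2, [0.0], np.int64(6)) 90 [-1.48  1.12  0.85  1.58  0.85  1.92  0.92] [[0.1, 0.48, 0.49], [0.48, 0.54, 0.21]]
100 (0, 0, [0.33], np.int64(2)) (6, 1, [0.0], np.int64(6)) 105 [-1.46  0.99  0.68  1.69  0.98  1.92  0.74] [[0.1, 0.45, 0.55], [0.42, 0.54, 0.21]]
110 (0, 0, [0.33], np.int64(2)) (0, 0, [0.03], np.int64(6)) 115 [-1.49  0.92  0.6   1.8   1.08  1.89  0.62] [[0.09, 0.43, 0.58], [0.37, 0.52, 0.21]]
130 (0, 0, [0.33], np.int64(2)) (0, 0, [0.22], np.int64(6)) 115 [-1.64  0.84  0.63  2.04  1.25  1.7   0.41] [[0.02, 0.41, 0.61], [0.28, 0.47, 0.21]]
-45 (0, 0, [0.23], np.int64(2)) (19, 4, [0.0], np.int64(6)) 80 [ 0.35  1.03 -0.72  1.65 -0.94  1.92 -1.  ] [[0.42, -0.2, 0.53], [0.7, 0.01, 0.21]]
-60 (0, 0, [0.26], np.int64(2)) (14, 3, [0.0], np.int64(6)) 90 [ 0.3   0.87 -0.48  1.82 -1.14  1.92 -0.77] [[0.39, -0.17, 0.6], [0.63, -0.04, 0.21]]
-75 (0, 0, [0.29], np.int64(2)) (12, 2, [0.0], np.int64(5)) 100 [ 0.24  0.76 -0.28  2.01 -1.32  1.92 -0.58] [[0.36, -0.13, 0.64], [0.56, -0.07, 0.21]]
-90 (0, 0, [0.31], np.int64(2)) (41, 8, [0.0], np.int64(5)) 65 [ 0.37  0.71 -0.37  2.19 -1.37  1.81 -0.43] [[0.33, -0.16, 0.65], [0.48, -0.08, 0.21]]
-110 (0, 0, [0.33], np.int64(2)) (118, 24, [0.0], np.int64(5)) 55 [ 0.7   0.76 -0.71  2.43 -1.37  1.54 -0.15] [[0.28, -0.27, 0.63], [0.37, -0.07, 0.2]]
```

Run:
```python
from sim import *
rows(([.42,-.15,.32],Rt(3)))
MC=MC+np.array([-.015*.984,-.015*.18])
import sim; sim.MC=MC
base=(np.array([.42,-.15,.32]),Rt(3),0)
E0=sim.lippos(110,0,-.04,.19);print(E0)
rows((np.r_[E0[:2],.32],Rt(110)),base=base)
base=(np.r_[E0[:2],.32],Rt(110),0);rows((E0,Rt(110)),base=base)
base=(E0,Rt(110),0)
rows(*[(sim.lippos(110,t,-.04,.19),Rt(110,t)) for t in range(0,111,10)],base=base)
```

```text
[193.0, 15.0, -56.0, -12.1, -0.0, 0.3]
[0.53716847 0.02068824 0.2057    ]
[164.0, 126.0, 0.0, 0.0, 0.0, -107.0]
[0.0, 0.0, 114.0, 0.0, 0.0, 0.0]
[0.0, 0.0, 0.0, 0.0, 0.0, 0.0]
[0.0, 5.0, -31.0, 10.0, -0.0, -0.0]
[-0.0, 16.0, -61.0, 20.0, -0.0, -0.0]
[-0.0, 32.0, -89.0, 30.0, 0.0, 0.0]
[-0.0, 53.0, -113.0, 40.0, 0.0, -0.0]
[-0.0, 77.0, -134.0, 50.0, -0.0, -0.0]
[-0.0, 105.0, -150.0, 60.0, -0.0, 0.0]
[-0.0, 135.0, -161.0, 70.0, -0.0, 0.0]
[-0.0, 166.0, -166.0, 80.0, -0.0, -0.0]
[-0.0, 198.0, -166.0, 90.0, 0.0, 0.0]
[0.0, 229.0, -161.0, 100.0, -0.0, -0.0]
[-0.0, 259.0, -150.0, 110.0, 0.0, -0.0]
```

Emit:
step_arm:
  increments:
    - [[-1,0,0,0,9,0,0],[-1,0,0,0,6,0,0],[-1,0,0,0,3,0,0],[-1,0,0,0,0,0,0],[-1,0,0,0,-3,0,0],[-1,0,0,0,-6,0,0],[-1,0,0,0,-9,0,0],[-1,0,0,0,-12,0,0],[-1,0,0,0,-12,0,0],[-1,0,0,0,-12,0,0]]

```text
t: 6.28
eef_pos: [0.4027, -0.3455, 0.2695]
tool_rot: [-0.0, 0.687, 0.726, 0.001]
contact_force: [0.5, 0.3, -6.5]
gripper_width: 0.104
grasp_force: 108.9
```

Emit:
step_arm:
  increments:
    - [[-1,8,0,-8,0,0,0],[-1,25,2,-16,0,0,-2],[-1,47,4,-25,0,0,-6],[-1,69,6,-34,0,0,-11],[-1,91,8,-42,0,0,-16],[-1,113,10,-50,0,0,-21],[-1,135,12,-50,0,0,-26],[-1,157,14,-50,0,0,-31],[-1,176,16,-50,0,0,-36],[-1,195,17,-50,0,0,-41]]

```text
t: 7.12
eef_pos: [0.4104, -0.1485, 0.3192]
tool_rot: [-0.0, 0.386, 0.922, -0.0]
contact_force: [1.0, 0.4, -6.9]
gripper_width: 0.107
grasp_force: 109.0
```

Run:
```python
from sim import *
p,r,o=pose();print(p.round(3),np.round(o['q'],2))
rows(([.46,-.1,.32],Rt(75)),([.537,.021,.32],Rt(110)))
```

```text
[ 0.41  -0.148  0.319] [-0.41 -0.05  0.61  2.01  0.03  1.18  0.96]
[-0.0, 69.0, -1.0, -0.0, -0.0, -30.4]
[32.0, 209.0, -1.0, -0.0, -0.0, -65.4]
```

Emit:
step_arm:
  increments:
    - [[-1,0,15,0,0,0,-5],[-1,0,30,0,0,0,-10],[-1,0,45,0,0,0,-15],[-1,0,60,0,0,0,-20],[-1,1,76,0,0,0,-25],[-1,3,93,0,0,0,-30],[-1,7,111,0,0,0,-35],[-1,11,129,0,0,0,-40],[-1,15,147,0,0,0,-45],[-1,20,165,0,0,0,-50]]

```text
t: 7.95
eef_pos: [0.5153, -0.0194, 0.319]
tool_rot: [-0.0, -0.04, 0.999, -0.0]
contact_force: [0.7, 0.9, -6.0]
gripper_width: 0.102
grasp_force: 108.9
```

Emit:
step_arm:
  increments:
    - [[-1,13,16,0,0,0,-5],[-1,22,26,10,0,0,-10],[-1,34,34,20,0,0,-15],[-1,42,36,40,0,0,-17],[-1,45,37,60,0,0,-17],[-1,45,37,80,0,0,-17],[-1,45,37,95,0,0,-17],[-1,45,37,105,0,0,-17],[-1,45,37,105,0,0,-17],[-1,45,37,105,0,0,-17]]

```text
t: 8.78
eef_pos: [0.4672, 0.0133, 0.2143]
tool_rot: [-0.0, -0.185, 0.983, -0.0]
contact_force: [0.7, 0.5, -6.8]
gripper_width: 0.105
grasp_force: 109.0
```

Run:
```python
from sim import *
import sim; sim.MC=MC+np.array([-.0148,-.0027])
p,r,o=pose();print(p.round(3),np.round(o['q'],2),o['torque'])
snap('top','t3'); snap('side','s3')
a=cv2.imread('pics/t3.png');b=cv2.imread('pics/s3.png')
cv2.imwrite('pics/c3.png',np.hstack([cv2.resize(a[130:300,120:360],(400,283),interpolation=2),cv2.resize(b[0:283,140:540],(400,283))]))
rows((sim.lippos(110,0,-.04,.19),Rt(110)))
```

```text
[0.467 0.013 0.214] [-0.54  0.15  0.42  2.08 -0.08  0.93  1.87] [-0.5136435  -0.27539866  0.0477546 ]
[-67.0, -18.0, 10.0, -0.0, 0.1, 1.3]
```

View pics/c3.png

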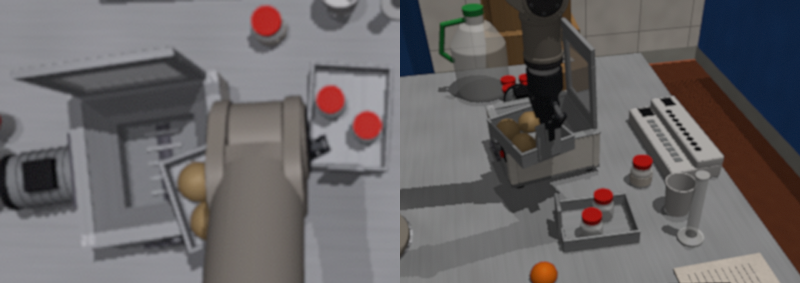

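The tray is level over the hopper with the potatoes in it. It sits 67 mm too far toward the robot because of my sign error on tool x, so I'll correct that and then tip slowly.

Emit:
step_arm:
  increments:
    - [[-1,-8,-2,0,0,0,0],[-1,-20,-5,0,0,0,1],[-1,-34,-9,0,0,0,1],[-1,-48,-13,0,0,0,1],[-1,-60,-16,0,0,0,1],[-1,-67,-18,0,0,0,1],[-1,-67,-18,0,0,0,1],[-1,-67,-18,0,0,0,1]]

```text
t: 9.55
eef_pos: [0.5359, 0.0208, 0.2144]
tool_rot: [-0.0, -0.176, 0.984, -0.0]
contact_force: [-0.3, 0.4, -6.9]
gripper_width: 0.104
grasp_force: 108.9
```

Run:
```python
from sim import *
import sim; sim.MC=MC+np.array([-.0148,-.0027])
p,r,o=pose();print(p.round(3),np.round(o['q'],2),o['contact_force'])
f=lambda ts:rows(*[(sim.lippos(110,t,-.04,.19),Rt(110,t)) for t in ts])
f((20,40))
```

```text
[0.536 0.021 0.214] [-0.51  0.28  0.43  1.93 -0.14  0.96  1.91] [-0.28393575  0.35571031 -6.91489684]
[-1.0, 16.0, -53.0, 20.0, 0.0, 0.3]
[-1.0, 52.0, -105.0, 40.0, 0.1, 0.3]
```

Emit:
step_arm:
  increments:
    - [[-1,0,2,-10,4,0,0],[-1,0,4,-18,8,0,0],[-1,0,7,-28,12,0,0],[-1,0,11,-40,16,0,0],[-1,0,16,-53,20,0,0],[-1,0,22,-63,24,0,0],[-1,0,29,-75,28,0,0],[-1,0,36,-85,32,0,0],[-1,0,44,-96,36,0,0],[-1,0,52,-105,40,0,0]]

```text
t: 10.38
eef_pos: [0.5169, 0.0701, 0.3201]
tool_rot: [0.061, -0.165, 0.925, -0.337]
contact_force: [-0.2, -0.0, -6.5]
gripper_width: 0.103
grasp_force: 109.3
```

Run:
```python
from sim import *
import sim; sim.MC=MC+np.array([-.0148,-.0027])
p,r,o=pose();print(p.round(3),np.round(o['q'],2),o['contact_force'])
f=lambda ts:rows(*[(sim.lippos(110,t,-.04,.19),Rt(110,t)) for t in ts])
f((40,50,60,70,80))
```

```text
[0.517 0.07  0.32 ] [-1.04  0.21  0.44  1.94  0.62  1.27  1.06] [-1.65422648e-01 -9.14526585e-04 -6.48176913e+00]
[-2.0, 0.0, 1.0, -0.0, 0.2, 0.1]
[-2.0, 6.0, -30.0, 10.0, 0.2, 0.1]
[-2.0, 16.0, -60.0, 20.0, 0.3, 0.1]
[-3.0, 32.0, -88.0, 30.0, 0.3, 0.1]
[-3.0, 53.0, -112.0, 40.0, 0.3, 0.0]
```

Emit:
step_arm:
  increments:
    - [[-1,-1,2,-10,3.5,0,0],[-1,-1,3,-20,7,0,0],[-1,-2,6,-31,10.5,0,0],[-1,-2,9,-42,14,0,0],[-1,-2,13,-52,17.5,0,0],[-1,-2,18,-63,21,0,0],[-1,-2,23,-73,24.5,0,0],[-1,-2,29,-82,28,0,0],[-1,-3,35,-92,31.5,0,0],[-1,-3,42,-100,35,0,0]]

```text
t: 11.22
eef_pos: [0.4865, 0.1624, 0.3686]
tool_rot: [0.108, -0.14, 0.782, -0.598]
contact_force: [0.7, -0.2, -7.1]
gripper_width: 0.106
grasp_force: 109.8
```

Run:
```python
from sim import *
import sim; sim.MC=MC+np.array([-.0148,-.0027])
p,r,o=pose();print(p.round(3),np.round(o['q'],2),o['contact_force'])
f=lambda ts:rows(*[(sim.lippos(110,t,-.04,.19),Rt(110,t)) for t in ts])
f((75,85,95,105,115))
```

```text
[0.487 0.162 0.369] [-1.3   0.49  0.41  1.87  0.85  1.67  0.75] [ 0.66677718 -0.23613656 -7.12431108]
[1.0, -1.0, 0.0, 0.1, 0.3, 0.0]
[1.0, 4.0, -31.0, 10.1, 0.3, 0.0]
[1.0, 15.0, -61.0, 20.1, 0.3, -0.0]
[0.0, 31.0, -89.0, 30.1, 0.3, -0.1]
[0.0, 52.0, -113.0, 40.1, 0.3, -0.1]
```

Emit:
step_arm:
  increments:
    - [[-1,1,1,-9,3,0,0],[-1,1,2,-18,6,0,0],[-1,1,3,-28,9,0,0],[-1,1,6,-37,12,0,0],[-1,1,9,-46,15,0,0],[-1,1,13,-55,18,0,0],[-1,1,17,-64,21,0,0],[-1,0,22,-72,24,0,0],[-1,0,26,-81,27,0,0],[-1,0,31,-89,30,0,0]]

```text
t: 12.05
eef_pos: [0.4543, 0.2502, 0.3613]
tool_rot: [-0.14, 0.108, -0.6, 0.78]
contact_force: [0.8, -1.0, -5.1]
gripper_width: 0.101
grasp_force: 110.2
```

Run:
```python
from sim import *
import sim; sim.MC=MC+np.array([-.0148,-.0027])
p,r,o=pose();print(p.round(3),np.round(o['q'],2),o['contact_force'])
snap('top','t4'); snap('side','s4')
a=cv2.imread('pics/t4.png');b=cv2.imread('pics/s4.png')
cv2.imwrite('pics/c4.png',np.hstack([cv2.resize(a[130:300,120:360],(400,283),interpolation=2),cv2.resize(b[60:220,180:400],(400,283))]))
rows((sim.lippos(110,115,-.04,.19),Rt(110,115)))
```

```text
[0.454 0.25  0.361] [-1.48  0.87  0.54  1.8   0.9   1.89  0.69] [ 0.75872408 -1.03631423 -5.12068398]
[0.0, 4.0, -30.0, 10.0, 0.5, -0.0]
```

View pics/c4.png

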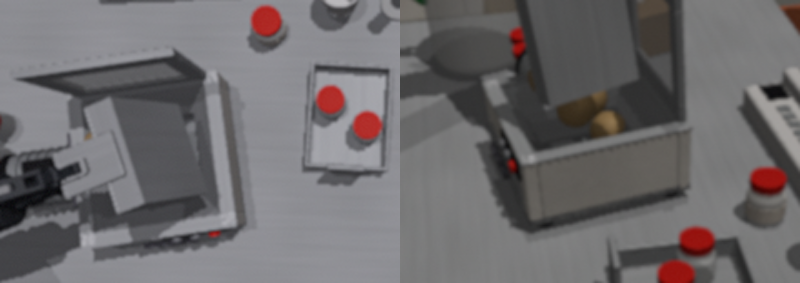

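The tray is tipped past 100° and potatoes are dropping into the hopper. I'll tilt slightly more and wait for the load to settle.

Emit:
step_arm:
  increments:
    - [[-1,0,1,-10,3,0,0],[-1,0,2,-18,6,0,0],[-1,0,2,-24,8,0,0],[-1,0,2,-24,8,0,0],[-1,0,2,-24,8,0,0],[-1,0,2,-24,8,0,0],[-1,0,2,-24,8,0,0],[-1,0,2,-24,8,0,0],[-1,0,2,-24,8,0,0],[-1,0,2,-24,8,0,0]]

```text
t: 12.98
eef_pos: [0.4468, 0.2703, 0.3541]
tool_rot: [-0.147, 0.097, -0.544, 0.821]
contact_force: [0.5, -0.5, -3.1]
gripper_width: 0.1
grasp_force: 110.4
```

Run:
```python
from sim import *
p,r,o=pose();print(p.round(3),np.round(o['q'],2),o['contact_force'])
snap('top','t5'); snap('side','s5')
a=cv2.imread('pics/t5.png');b=cv2.imread('pics/s5.png')
cv2.imwrite('pics/c5.png',np.hstack([cv2.resize(a[130:300,120:360],(400,283),interpolation=2),cv2.resize(b[60:220,180:400],(400,283))]))
```

```text
[0.447 0.27  0.354] [-1.54  1.    0.63  1.79  0.9   1.9   0.72] [ 0.48054592 -0.49060993 -3.07152563]
```

The load fell from about 6.5 N to 3.1 N, so the tray is empty. Now I'll reverse the path.

Run:
```python
from sim import *
import sim; sim.MC=MC+np.array([-.0148,-.0027])
rows(*[(sim.lippos(110,t,-.05,.21),Rt(110,t)) for t in (107,101,95,89,83,77,71,65,59,53)])
t=53;b=(sim.lippos(110,t,-.05,.21),Rt(110,t),0);print()
rows(*[(sim.lippos(110,t,-.05,.23),Rt(110,t)) for t in (48,43,38,33,27,21,15,9,3,0)],base=b)
```

```text
[1.0, -14.0, 33.0, -6.0, 0.3, -0.1]
[1.0, -12.0, 52.0, -12.0, 0.3, -0.1]
[1.0, -9.0, 71.0, -18.0, 0.3, -0.1]
[1.0, -4.0, 90.0, -24.0, 0.3, -0.1]
[1.0, 4.0, 107.0, -30.0, 0.3, -0.0]
[1.0, 13.0, 124.0, -36.0, 0.3, -0.0]
[1.0, 23.0, 140.0, -42.0, 0.3, -0.0]
[1.0, 36.0, 155.0, -48.0, 0.3, -0.0]
[1.0, 49.0, 168.0, -54.0, 0.3, 0.0]
[1.0, 64.0, 180.0, -60.0, 0.3, 0.0]

[0.0, -17.0, 4.0, -5.0, -0.0, -0.0]
[0.0, -16.0, 20.0, -10.0, -0.0, -0.0]
[0.0, -14.0, 36.0, -15.0, -0.0, 0.0]
[0.0, -10.0, 51.0, -20.0, 0.0, 0.0]
[0.0, -4.0, 69.0, -26.0, 0.0, 0.0]
[0.0, 3.0, 87.0, -32.0, 0.0, 0.0]
[0.0, 13.0, 103.0, -38.0, -0.0, 0.0]
[0.0, 24.0, 119.0, -44.0, -0.0, -0.0]
[0.0, 37.0, 133.0, -50.0, -0.0, 0.0]
[0.0, 44.0, 140.0, -53.0, -0.0, 0.0]
```

Emit:
step_arm:
  increments:
    - [[-1,0,-14,28,-6,0,0],[-1,0,-12,52,-12,0,0],[-1,0,-9,71,-18,0,0],[-1,0,-4,90,-24,0,0],[-1,0,4,107,-30,0,0],[-1,0,13,124,-36,0,0],[-1,0,23,140,-42,0,0],[-1,0,36,155,-48,0,0],[-1,0,49,168,-54,0,0],[-1,0,64,180,-60,0,0]]

```text
t: 13.92
eef_pos: [0.5127, 0.0904, 0.3654]
tool_rot: [0.078, -0.157, 0.882, -0.437]
contact_force: [0.4, -0.2, -3.1]
gripper_width: 0.103
grasp_force: 109.7
```

Emit:
step_arm:
  increments:
    - [[-1,0,-17,4,-5,0,0],[-1,0,-16,20,-10,0,0],[-1,0,-14,36,-15,0,0],[-1,0,-10,51,-20,0,0],[-1,0,-4,69,-26,0,0],[-1,0,3,87,-32,0,0],[-1,0,13,103,-38,0,0],[-1,0,24,119,-44,0,0],[-1,0,37,133,-50,0,0],[-1,0,44,140,-53,0,0]]

```text
t: 14.75
eef_pos: [0.5408, 0.0074, 0.2443]
tool_rot: [-0.002, -0.174, 0.985, 0.002]
contact_force: [-0.9, -0.5, -3.4]
gripper_width: 0.102
grasp_force: 109.5
```

Run:
```python
from sim import *
p,r,o=pose();print(p.round(3),np.round(o['q'],2),o['contact_force'],r.as_matrix().round(3).tolist())
rows(([.52,-.03,.32],Rt(100)),([.42,-.15,.32],Rt(45)),([.4047,-.3458,.28],Rt(3)))
```

```text
[0.541 0.007 0.244] [-0.67  0.28  0.67  1.89 -0.2   1.04  2.  ] [-0.86483092 -0.47402543 -3.44702921] [[-0.94, -0.342, -0.004], [-0.342, 0.94, 0.002], [0.003, 0.004, -1.0]]
[33.0, -28.0, -76.0, 0.2, -0.2, 10.0]
[168.0, -106.0, -76.0, 0.1, -0.3, 65.0]
[249.0, -285.0, -36.0, -0.0, -0.3, 107.0]
```

Emit:
step_arm:
  increments:
    - [[-1,10,-10,-15,0,0,2],[-1,25,-24,-40,0,0,6],[-1,42,-34,-62,0,0,11],[-1,60,-44,-76,0,0,17],[-1,78,-54,-76,0,0,24],[-1,96,-64,-76,0,0,31],[-1,114,-74,-76,0,0,38],[-1,132,-84,-76,0,0,45],[-1,150,-95,-76,0,0,52],[-1,168,-106,-76,0,0,59]]

```text
t: 15.58
eef_pos: [0.4188, -0.1476, 0.3209]
tool_rot: [-0.002, 0.335, 0.942, -0.001]
contact_force: [0.3, 0.5, -2.4]
gripper_width: 0.105
grasp_force: 109.4
```

Run:
```python
from sim import *
p,r,o=pose();print(p.round(3),np.round(o['q'],2))
rows(([.42,-.24,.32],Rt(20)),([.4047,-.3458,.25],Ro.from_matrix([[-.057,.998,0],[.998,.057,0],[0,0,-1]])))
```

```text
[ 0.419 -0.148  0.321] [-0.67 -0.06  0.86  2.    0.05  1.19  1.06]
[-59.0, -71.0, 1.0, -0.2, -0.1, 30.9]
[-114.0, -163.0, 71.0, -0.2, -0.1, 47.6]
```

Emit:
step_arm:
  increments:
    - [[-1,-12,-14,0,0,0,6],[-1,-24,-28,0,0,0,12],[-1,-36,-43,0,0,0,18],[-1,-48,-57,0,0,0,24],[-1,-60,-72,10,0,0,31],[-1,-75,-96,24,0,0,37],[-1,-90,-120,40,0,0,43],[-1,-104,-145,56,0,0,47.6],[-1,-114,-163,71,0,0,47.6],[-1,-114,-163,71,0,0,47.6]]

```text
t: 16.42
eef_pos: [0.4031, -0.3479, 0.248]
tool_rot: [-0.003, 0.687, 0.727, -0.003]
contact_force: [-0.4, -0.2, -3.9]
gripper_width: 0.104
grasp_force: 109.5
```

Run:
```python
from sim import *
p,r,o=pose();print(p.round(3),np.round(o['q'],2))
rows(([.4047,-.3458,.0535],Ro.from_matrix([[-.057,.998,0],[.998,.057,0],[0,0,-1]])))
snap('side','s6');b=cv2.imread('pics/s6.png');cv2.imwrite('pics/c6.png',cv2.resize(b[60:370,200:420],(568,600)[::1] if 0 else (426,600)))
```

```text
[ 0.403 -0.348  0.248] [-0.22  0.35  1.03  1.92 -0.34  1.07  1.01]
[2.0, 3.0, 194.0, -0.5, -0.0, -0.0]
```

View pics/c6.png

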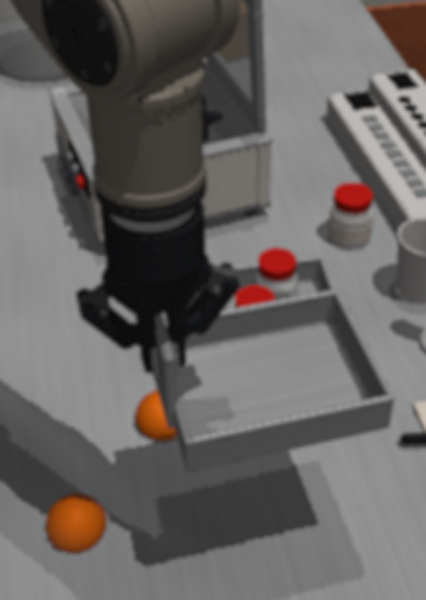

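The tray is empty and hovering over its original spot. I'm lowering it.

Emit:
step_arm:
  increments:
    - [[-1,1,1,15,-0.5,0,0],[-1,2,2,38,-0.5,0,0],[-1,2,3,65,-0.5,0,0],[-1,2,3,92,-0.5,0,0],[-1,2,3,119,-0.5,0,0],[-1,2,3,144,-0.5,0,0],[-1,2,3,163,-0.5,0,0],[-1,2,3,176,-0.5,0,0],[-1,2,3,184,-0.5,0,0],[-1,2,3,186,-0.5,0,0]]

```text
t: 17.3
eef_pos: [0.4113, -0.3415, 0.0642]
tool_rot: [0.002, 0.684, 0.73, 0.003]
contact_force: [-0.1, -0.5, -3.3]
gripper_width: 0.099
grasp_force: 109.6
```

Emit:
step_arm:
  increments:
    - [[-1,0,0,2,0,0,0],[-1,0,0,4,0,0,0],[-1,0,0,6,0,0,0],[-1,0,0,7,0,0,0],[-1,0,0,8,0,0,0],[-1,0,0,8,0,0,0],[-1,0,0,8,0,0,0]]

```text
t: 17.88
eef_pos: [0.4116, -0.3423, 0.057]
tool_rot: [0.003, 0.684, 0.73, 0.003]
contact_force: [0.8, 0.1, -3.3]
gripper_width: 0.104
grasp_force: 109.6
```

Emit:
step_arm:
  increments:
    - [[-1,0,0,1,0,0,0],[-1,0,0,2,0,0,0],[-1,0,0,3,0,0,0],[-1,0,0,4,0,0,0],[-1,0,0,4,0,0,0],[-1,0,0,4,0,0,0]]

```text
t: 18.38
eef_pos: [0.4117, -0.3423, 0.0537]
tool_rot: [0.003, 0.684, 0.729, 0.004]
contact_force: [-2.4, 4.2, 10.3]
gripper_width: 0.103
grasp_force: 111.7
```

Contact felt at +10 N, so the tray is standing on the bench. Opening and retreating upward.

Emit:
step_arm:
  increments:
    - [[0.2,0,0,-1,0,0,0],[1,0,0,-1,0,0,0],[1,0,0,-1,0,0,0],[1,0,0,-1,0,0,0],[1,0,0,-1,0,0,0],[1,0,0,-1,0,0,0],[1,0,0,-1,0,0,0],[1,0,0,-1,0,0,0],[1,0,0,-1,0,0,0],[1,0,0,-1,0,0,0]]

```text
t: 19.22
eef_pos: [0.4116, -0.3423, 0.0539]
tool_rot: [0.003, 0.684, 0.73, 0.003]
contact_force: [-0.1, 0.8, 0.2]
gripper_width: 1.001
grasp_force: 0.0
```

Emit:
step_arm:
  increments:
    - [[1,0,0,-12,0,0,0],[1,0,0,-30,0,0,0],[1,0,0,-60,0,0,0],[1,0,0,-95,0,0,0],[1,0,0,-130,0,0,0],[1,0,0,-165,0,0,0],[1,0,0,-200,0,0,0],[1,0,0,-235,0,0,0],[1,0,0,-265,0,0,0],[1,0,0,-265,0,0,0]]

```text
t: 20.05
eef_pos: [0.4106, -0.3452, 0.3251]
tool_rot: [0.007, 0.684, 0.729, 0.005]
contact_force: [0.8, -0.6, 0.2]
gripper_width: 1.003
grasp_force: 0.0
```

Run:
```python
from sim import *
p,r,o=pose();print(p.round(3),np.round(o['q'],2),o['gripper_width'])
snap('top','t7');snap('side','s7');a=cv2.imread('pics/t7.png');b=cv2.imread('pics/s7.png')
cv2.imwrite('pics/c7.png',np.hstack([cv2.resize(a[140:290,120:470],(500,214),interpolation=2),cv2.resize(b[80:375,200:400],(145,214))]))
top=cv2.resize(a[140:290,120:470],(790,339),interpolation=2);bot_=cv2.resize(b[90:190,220:400],(395,220),interpolation=2);b2=cv2.resize(b[270:370,230:410],(395,220),interpolation=2)
cv2.imwrite('pics/c7.png',np.vstack([top,np.hstack([bot_,b2])]))
```

```text
[ 0.411 -0.345  0.325] [-0.31  0.25  1.1   1.83 -0.25  1.2   0.93] 1.002719653373682
```

View pics/c7.png

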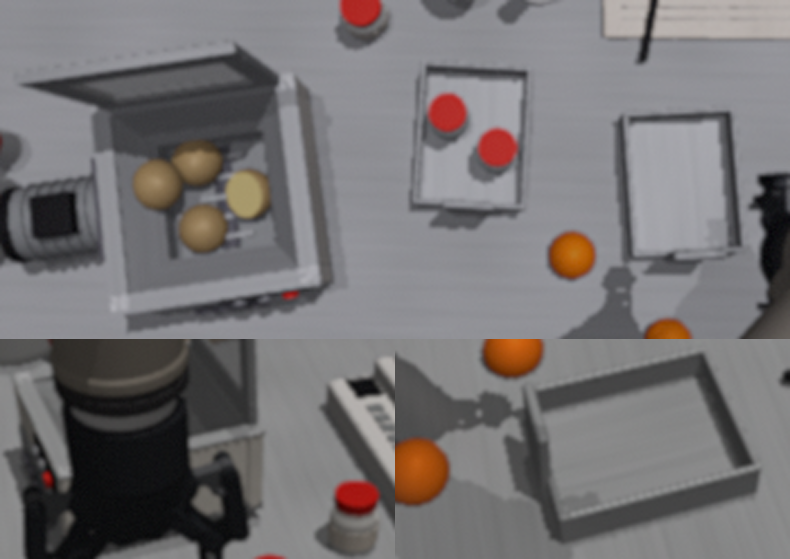

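All four halves are in the hopper and the tray stands flat and empty at its place. Next is the lid: shut the fingers, go over and behind it, and sweep it closed along its arc.

```bash
cat > lid.py <<'E'
from sim import *
YAW=.175
def mw(x,y,z): c,n=np.cos(YAW),np.sin(YAW); return np.array([.476+c*x-n*y,.232+n*x+c*y,z])
def at(th,rho=.2,w=.011,off=0): return mw(.112-rho*np.cos(th)+(.012+off)*np.sin(th)+w,0,.131+rho*np.sin(th)+(.012+off)*np.cos(th))
LR=Rt(100)
E
python3 - <<'E'
from lid import *
p,r,o=pose();print(np.degrees(np.arctan2(*r.as_matrix()[[1,0],1])))
B=mw(.165,0,.43);print(B)
rows(([.46,-.15,.42],Rt(40)),([.5,.0,.43],Rt(70)),(B,LR))
# feasibility
q,m=follow(np.array(o['q']),[(np.array([.46,-.15,.42]),Rt(40)),(np.array([.5,0,.43]),Rt(70)),(B,LR),(mw(.165,0,.33),LR)]+[(at(t),LR) for t in np.arange(1.5,-.01,-.1)])
print([(round(x[0]*1e3),round(x[1]),round(float(x[2]),2),int(x[3])) for x in m])
E
```

```text
3.6843393074765607
[0.63847988 0.26072784 0.43      ]
[189.0, 64.0, -99.0, 0.6, 0.2, -36.3]
[336.0, 114.0, -109.0, 0.6, 0.4, -66.3]
[588.0, 269.0, -107.0, 0.5, 0.6, -96.3]
[(0, 0, 0.37, 2), (0, 0, 0.41, 2), (0, 0, 0.39, 6), (0, 0, 0.59, 6), (0, 0, 0.63, 6), (0, 0, 0.65, 6), (0, 0, 0.67, 6), (0, 0, 0.65, 2), (0, 0, 0.61, 2), (0, 0, 0.58, 2), (0, 0, 0.56, 2), (0, 0, 0.54, 2), (0, 0, 0.51, 4), (0, 0, 0.46, 4), (0, 0, 0.42, 4), (0, 0, 0.38, 4), (0, 0, 0.34, 4), (0, 0, 0.31, 4), (0, 0, 0.28, 4), (0, 0, 0.26, 4)]
```

Emit:
step_arm:
  increments:
    - [[-1,25,8,-25,0,0,-5],[-1,60,20,-55,0,0,-12],[-1,95,32,-80,0,0,-19],[-1,130,44,-99,0,0,-26],[-1,165,56,-102,0,0,-33],[-1,200,68,-105,0,0,-40],[-1,235,80,-107,0,0,-47],[-1,270,92,-109,0,0,-54],[-1,305,104,-109,0,0,-60],[-1,336,114,-109,0,0,-66]]

```text
t: 20.98
eef_pos: [0.5, 0.0027, 0.4276]
tool_rot: [0.003, 0.173, 0.985, 0.001]
contact_force: [0.9, 0.6, -0.6]
gripper_width: 0.002
grasp_force: 0.0
```

Run:
```python
from lid import *
p,r,o=pose();print(p.round(3),np.round(o['q'],2))
rows((mw(.165,0,.43),LR))
```

```text
[0.5   0.003 0.428] [-0.88  0.02  0.78  1.72 -0.01  1.41  1.13]
[-42.0, 290.0, -1.0, 0.1, 0.4, -29.9]
```

Emit:
step_arm:
  increments:
    - [[-1,-5,35,-4,0,0,-4],[-1,-10,70,-4,0,0,-8],[-1,-15,105,-4,0,0,-12],[-1,-20,140,-4,0,0,-16],[-1,-25,175,-4,0,0,-20],[-1,-30,210,-4,0,0,-24],[-1,-36,245,-4,0,0,-28],[-1,-40,275,-4,0,0,-30],[-1,-42,290,-4,0,0,-30],[-1,-42,290,-4,0,0,-30]]

```text
t: 21.82
eef_pos: [0.6402, 0.2622, 0.4301]
tool_rot: [0.002, -0.087, 0.996, -0.001]
contact_force: [-0.0, -0.0, -1.0]
gripper_width: 0.002
grasp_force: 0.0
```

Run:
```python
from lid import *
p,r,o=pose();print(p.round(3),np.round(o['q'],2))
rows((mw(.175,0,.33),LR))
```

```text
[0.64  0.262 0.43 ] [-0.87  0.45  0.63  1.25 -0.26  1.51  1.47]
[-8.0, -1.0, 100.0, -0.1, 0.2, -0.0]
```

Emit:
step_arm:
  increments:
    - [[-1,-8,-1,15,0,0,0],[-1,-8,-1,35,0,0,0],[-1,-8,-1,55,0,0,0],[-1,-8,-1,75,0,0,0],[-1,-8,-1,92,0,0,0],[-1,-8,-1,100,0,0,0],[-1,-8,-1,100,0,0,0]]

```text
t: 22.4
eef_pos: [0.6481, 0.2561, 0.3311]
tool_rot: [0.002, -0.083, 0.997, -0.001]
contact_force: [-0.0, -0.8, 0.5]
gripper_width: 0.002
grasp_force: 0.0
```

Emit:
step_arm:
  increments:
    - [[-1,5,0,0,0,0,0],[-1,12,0,0,0,0,0],[-1,20,0,0,0,0,0],[-1,28,0,0,0,0,0],[-1,35,0,0,0,0,0],[-1,40,0,0,0,0,0],[-1,44,0,0,0,0,0],[-1,48,0,0,0,0,0],[-1,52,0,0,0,0,0],[-1,52,0,0,0,0,0]]

```text
t: 23.23
eef_pos: [0.5978, 0.2494, 0.3342]
tool_rot: [0.005, -0.085, 0.996, 0.0]
contact_force: [1.0, 0.7, 2.0]
gripper_width: -0.0
grasp_force: 0.1
```

Run:
```python
from lid import *
p,r,o=pose();print(p.round(3),np.round(o['q'],2),o['contact_force'])
d=p-mw(0,0,0);c,n=np.cos(YAW),np.sin(YAW);print('mill',d[0]*c+d[1]*n,-d[0]*n+d[1]*c)
snap('top','t8');snap('side','s8')
a=cv2.imread('pics/t8.png').astype(int)-cv2.imread('pics/t7.png');print((abs(a[140:200,125:250]).max(2)>60).sum())
ts=np.arange(1.4,.49,-.1);print(ts.round(1));rows(*[(at(t),LR) for t in ts])
```

```text
[0.598 0.249 0.334] [-0.94  0.4   0.62  1.53 -0.24  1.28  1.46] [0.98096796 0.70221505 1.9790505 ]
mill 0.12296124287308216 -0.004116093805661022
2107
[1.4 1.3 1.2 1.1 1.  0.9 0.8 0.7 0.6 0.5]
[22.0, 4.0, 3.0, -0.1, 0.5, -0.3]
[42.0, 4.0, 7.0, -0.1, 0.5, -0.3]
[61.0, 4.0, 12.0, -0.1, 0.5, -0.3]
[80.0, 4.0, 18.0, -0.1, 0.5, -0.3]
[98.0, 4.0, 27.0, -0.1, 0.5, -0.3]
[115.0, 4.0, 38.0, -0.1, 0.5, -0.3]
[131.0, 4.0, 50.0, -0.1, 0.5, -0.3]
[146.0, 4.0, 64.0, -0.1, 0.5, -0.3]
[159.0, 3.0, 79.0, -0.1, 0.5, -0.3]
[171.0, 3.0, 95.0, -0.1, 0.5, -0.3]
```

The tip is in contact with the lid's back (about 2 N). Following the arc.

Emit:
step_arm:
  increments:
    - [[-1,11,2,1,0,0,0],[-1,22,4,3,0,0,0],[-1,32,4,5,0,0,0],[-1,42,4,7,0,0,0],[-1,52,4,9,0,0,0],[-1,61,4,12,0,0,0],[-1,71,4,15,0,0,0],[-1,80,4,18,0,0,0],[-1,89,4,22,0,0,0],[-1,98,4,27,0,0,0]]

```text
t: 24.17
eef_pos: [0.5006, 0.2366, 0.3058]
tool_rot: [0.005, -0.084, 0.996, -0.0]
contact_force: [0.7, 0.6, 1.1]
gripper_width: 0.004
grasp_force: 0.7
```

Run:
```python
from lid import *
p,r,o=pose();print(p.round(3),np.round(o['q'],2),o['contact_force'])
ts=[.9,.8,.7,.6,.5,.4,.3,.2,.1,0];rows(*[(at(t),LR) for t in ts])
```

```text
[0.501 0.237 0.306] [-1.07  0.23  0.62  1.79 -0.14  1.16  1.33] [0.72008419 0.57484229 1.06864694]
[17.0, -0.0, 11.0, -0.0, 0.5, -0.3]
[33.0, -0.0, 23.0, -0.0, 0.5, -0.3]
[48.0, -0.0, 36.0, -0.0, 0.5, -0.3]
[61.0, -1.0, 51.0, -0.0, 0.5, -0.3]
[72.0, -1.0, 68.0, -0.0, 0.5, -0.3]
[82.0, -1.0, 85.0, -0.0, 0.5, -0.3]
[90.0, -1.0, 103.0, -0.0, 0.5, -0.3]
[97.0, -1.0, 122.0, -0.0, 0.5, -0.3]
[101.0, -1.0, 142.0, -0.0, 0.5, -0.3]
[103.0, -1.0, 162.0, -0.0, 0.5, -0.3]
```

Emit:
step_arm:
  increments:
    - [[-1,9,0,5,0,0,0],[-1,17,0,11,0,0,0],[-1,25,0,17,0,0,0],[-1,33,0,23,0,0,0],[-1,41,0,30,0,0,0],[-1,48,0,36,0,0,0],[-1,55,0,44,0,0,0],[-1,61,0,51,0,0,0],[-1,72,0,68,0,0,0],[-1,82,0,85,0,0,0]]

```text
t: 25.0
eef_pos: [0.4207, 0.223, 0.2197]
tool_rot: [0.005, -0.084, 0.996, 0.0]
contact_force: [0.6, -0.3, 0.2]
gripper_width: -0.003
grasp_force: 0.4
```

Run:
```python
from lid import *
p,r,o=pose();print(p.round(3),np.round(o['q'],2),o['contact_force'],o['grasp_force'])
ts=[.3,.2,.1,0];rows(*[(at(t),LR) for t in ts])
snap('top','t9');snap('side','s9')
```

```text
[0.421 0.223 0.22 ] [-1.14  0.16  0.59  2.07 -0.11  0.93  1.24] [ 0.62452989 -0.25982125  0.24010131] 0.39025953272357583
[9.0, -1.0, 18.0, -0.0, 0.6, -0.3]
[15.0, -1.0, 37.0, -0.0, 0.6, -0.3]
[19.0, -1.0, 57.0, -0.0, 0.6, -0.3]
[22.0, -1.0, 77.0, -0.0, 0.6, -0.3]
```

Emit:
step_arm:
  increments:
    - [[-1,5,0,9,0,0,0],[-1,9,0,18,0,0,0],[-1,12,0,28,0,0,0],[-1,15,0,37,0,0,0],[-1,17,0,47,0,0,0],[-1,19,0,57,0,0,0],[-1,20,0,65,0,0,0],[-1,21,0,71,0,0,0],[-1,22,0,74,0,0,0],[-1,22,0,75,0,0,0]]

```text
t: 25.93
eef_pos: [0.3997, 0.2189, 0.1445]
tool_rot: [0.004, -0.084, 0.996, -0.001]
contact_force: [-0.6, 0.2, 0.1]
gripper_width: -0.002
grasp_force: 0.3
```

Emit:
step_arm:
  increments:
    - [[-1,0,0,1,0,0,0],[-1,0,0,2,0,0,0],[-1,0,0,3,0,0,0],[-1,0,0,3,0,0,0]]

```text
t: 26.27
eef_pos: [0.4001, 0.2193, 0.143]
tool_rot: [0.004, -0.084, 0.996, 0.0]
contact_force: [-3.4, -2.6, 10.8]
gripper_width: 0.001
grasp_force: 5.4
```

Contact is at z = 0.143 m, exactly the shut lid's top height. A little more press, then retreat straight up.

Emit:
step_arm:
  increments:
    - [[-1,0,0,1,0,0,0],[-1,0,0,1,0,0,0],[-1,0,0,1,0,0,0],[-1,0,0,-4,0,0,0],[-1,0,0,-15,0,0,0],[-1,0,0,-35,0,0,0],[-1,0,0,-60,0,0,0],[-1,0,0,-90,0,0,0],[-1,0,0,-120,0,0,0],[-1,0,0,-120,0,0,0]]

```text
t: 27.1
eef_pos: [0.4018, 0.2208, 0.2675]
tool_rot: [0.008, -0.084, 0.996, 0.003]
contact_force: [-0.1, 0.8, -0.0]
gripper_width: -0.002
grasp_force: 0.0
```

Emit:
step_arm:
  increments:
    - [[-1,0,-30,-10,0,0,0],[-1,0,-60,-20,0,0,0],[-1,0,-95,-30,0,0,0],[-1,0,-130,-30,0,0,0],[-1,0,-165,-30,0,0,0],[-1,0,-200,-30,0,0,0],[-1,0,-230,-30,0,0,0],[-1,0,-230,-30,0,0,0],[-1,0,-230,-30,0,0,0]]

```text
t: 27.85
eef_pos: [0.4375, -0.009, 0.2923]
tool_rot: [0.005, -0.082, 0.997, 0.0]
contact_force: [0.5, 0.4, 0.2]
gripper_width: -0.001
grasp_force: 0.0
```

Run:
```python
from lid import *
p,r,o=pose();print(p.round(3),o['contact_force'])
snap('side','s10');snap('top','t10')
# predicted lid outline (shut) vs edges: correlate edge energy along the free edge for candidate angles
for f in('s10','t10'):
    g=cv2.cvtColor(cv2.imread(f'pics/{f}.png'),cv2.COLOR_BGR2GRAY).astype(np.float32)
    G=cv2.magnitude(cv2.Sobel(g,5,1,0),cv2.Sobel(g,5,0,1))
    out=[]
    for th in(0,.03,.06,.1,.15,.2,.3,.5):
        e=[]
        for y in np.linspace(-.1,.1,60):
            for x in(.222,.177):
                X=mw(.112-x*np.cos(th)+.012*np.sin(th),y,.131+x*np.sin(th)+.012*np.cos(th)); u,v=proj(f,X)
                if 0<=u<639 and 0<=v<399:e.append(G[int(round(v)),int(round(u))])
        out.append((th,round(float(np.mean(e)))))
    print(f,out)
# row profile across mouth centre in top: potatoes seen through window?
im=cv2.imread('pics/t10.png'); old=cv2.imread('pics/t7.png')
for n,X in dict(lidtop_open=mw(.107,-.09,.33),mouthfront=mw(-.085,0,.143),window=mw(0,0,.14)).items():
    u,v=proj('t10',X).round().astype(int); print(n,u,v,im[v,u],old[v,u])
```

```text
[ 0.437 -0.009  0.292] [0.49664175 0.42642941 0.21497034]
s10 [(0, 72), (0.03, 57), (0.06, 89), (0.1, 54), (0.15, 22), (0.2, 24), (0.3, 45), (0.5, 67)]
t10 [(0, 48), (0.03, 44), (0.06, 36), (0.1, 33), (0.15, 53), (0.2, 39), (0.3, 13), (0.5, 11)]
lidtop_open 223 164 [142 137 137] [64 61 62]
mouthfront 216 257 [151 146 145] [113 108 108]
window 212 225 [151 145 146] [127 122 122]
```

```bash
python3 -c "
from station import bot
print(bot.hand_in())"
```

```text
the job is handed in; nothing more can be done
None
```

I tipped all four potato halves into the hopper, set the empty tray back flat about 7 mm from where it stood, shut the lid slowly and handed the job in at about 28 s. The verdict wasn't shown, and I judged the lid shut from contact at the right height (z = 0.143 m), not from a picture.

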